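# Find the release notch by touch and pop the sample drawer

### The job

Pop open the sample drawer of the white bench station: press lightly with a fingertip on the left end of the grey sprung finger rail along its front edge, sweep along the rail to the right until the fingertip drops into the notch, and push the release key inside the notch all the way down so the drawer stands out. Then move clear; leave everything else on and around the station where it stands, and neither pick anything up nor ram it.

Things in the scene. Friction and masses are not known exactly. Their poses are not given: they have to be found in the camera images.
- case: white sample station, fixed, 240 deep (x) x 360 wide (y) mm. Origin: centre of its underside, on the table; x to its rear, y to its left (seen from the robot), z up. Front face at x = -120 mm. A grey rail 24 mm deep (x -117 to -93) runs along its top front edge between two white corner blocks 90 mm tall. Behind the rail: a 43 mm wide channel, floor at z = 44 mm, then the rear deck, z = 95 mm
- edge_left (a point): left end of the exposed rail: mid-depth, on the rail's top surface (75 mm above the table), against the left corner block. The rail is exposed for 190 mm from here to edge_right and unbroken but for one notch, 42 mm wide along it, open to front and rear. The notch's centre lies anywhere from 80 to 160 mm from this end; find it by touch or sight
- edge_right (a point): right end of the exposed rail: mid-depth, on the rail's top surface, against the right corner block
- rail (a joint): how far the rail is pressed down (m): 0 at rest, at most 0.005. Sprung: about 0.5 N starts it, 3 N presses it fully; both sides of the notch move together, and it rises again when let go. A fingertip that has slipped into the notch no longer presses it; going on to the right, it then meets the notch's right wall
- release (a joint): how far the release key in the notch is pressed down (m): 0 at the start, 0.006 fully down. The key is as grey as the rail, 36 mm along the rail and 22 mm deep, its top 9 mm below the rail's resting top. It takes 4 to 5 N, stays where it is pushed, and drives the drawer out as it goes down
- drawer (a joint): how far the sample drawer stands out of the station's front (m): 0 shut, 0.024 out. Linked to the release key, moves four times as far
- drawer_front (a point): centre of the drawer's flat front panel (170 wide, 30 mm tall, no handle), below the rail, centre 25 mm above the table; it comes out towards the front
- tip_box: loose box of pipette tips, 82 x 122 x 59 mm tall, clear with a yellow top, stands on the table left of the station; origin at the centre of its underside. Leave it alone
- tube_rack: loose yellow tube rack, 70 x 120 mm, 55 mm tall with its tubes, stands on the table right of the station; origin at the centre of its underside. Leave it alone
- reagent_bottle: loose white bottle, 42 mm diameter, 85 mm tall, stands on the station's rear deck; origin at the centre of its underside. Leave it alone
- jar: loose clear jar with white lid, 48 mm diameter, 55 mm tall, stands on the station's rear deck; origin at the centre of its underside. Leave it alone
- screw_cap: loose white screw cap, 30 mm diameter, 12 mm tall, lies on the station's right front corner block; origin at the centre of its underside. Leave it alone
- pipette: loose hand pipette, about 250 mm long and 34 mm tall, lies on the table in front of the station, its length along its own y; origin at the centre of its underside. Leave it alone
- vial: loose small amber vial, 26 mm diameter, 42 mm tall, stands on the table in front of the station's left part; origin at the centre of its underside. Leave it alone

How it is judged:
On the way, in this order (a step that is already met when the one before it is completed fails the run):
1. a fingertip presses the rail down at its left end (x of the grasp point in the frame of case between -0.15 and -0.06 m and z of the grasp point in the frame of case below 0.125 m and y of the grasp point in the frame of case above 0.056 m and value of joint rail above 0.0007 m), for 0.1 s.
2. the fingertip is sweeping right along the rail, still pressing it, before the notch (x of the grasp point in the frame of case between -0.15 and -0.06 m and z of the grasp point in the frame of case below 0.125 m and y of the grasp point in the frame of case between 0.026 and 0.054 m and value of joint rail above 0.0007 m), for 0.05 s.
3. a finger in the notch pushes the release key fully down (x of the grasp point in the frame of case between -0.15 and -0.06 m and z of the grasp point in the frame of case below 0.125 m and value of joint release above 0.005 m and contact force between the fingers and anything else above 0.5 N), for 0.1 s.
At the end, for the whole second after the job is handed in: The release key is at least 5 mm down, the drawer stands at least 20 mm out, the rail is back up (within 0.7 mm), and each loose thing is upright (within 0.2 rad) and within 20 mm of where it was (value of joint release above 0.005 m and value of joint drawer above 0.02 m and value of joint rail below 0.0007 m and distance of each of tip_box, tube_rack, reagent_bottle, jar, screw_cap, pipette, vial from where it was at the start of the episode below 0.02 m and angle between each of tip_box, tube_rack, reagent_bottle, jar, screw_cap, pipette, vial's own z axis and vertical below 0.2 rad); the robot touches nothing.
It fails at once if a bystander is lifted, carried or pushed more than 20 mm, or tipped (distance of any of tip_box, tube_rack, reagent_bottle, jar, screw_cap, pipette, vial from where it was at the start of the episode above 0.02 m or angle between any of tip_box, tube_rack, reagent_bottle, jar, screw_cap, pipette, vial's own z axis and vertical above 0.3 rad).
It fails at once if the fingers ram something with more than 60 N (contact force between the fingers and anything else above 60 N).
It also fails if it takes over 42 s, if anything falls off the work surface, if the arm or the gripper's body presses on something with over 40 N, if the wrist force passes 120 N, or if a joint passes its speed limit or range.

### The arm

A 7-joint arm with a two-finger parallel gripper is mounted at the origin on the work surface. World frame = base frame: x ahead of the robot, y to its left, z up, the work surface at z = 0. Lengths are in m, angles in rad, forces in N, time in s.
With the tool pointing down it reaches from about 0.4 to 0.875 m from the base axis. Payload 4.4 kg.
Tool frame: the origin (TCP) lies at the very end of the fingers, on their centre line; the grasp point (between the pads) lies robot.tcp_to_grasp behind it (robot.tcp_to_grasp is the distance from the TCP to the grasp point, in m); z points along the fingers, x is the direction in which the jaws open and shut, and the axes are right-handed (so a half turn about z gives the same grasp; the last joint's range is limited). The gripper opens to 85 mm and grips with 20 to 120 N. Pads are 22 mm wide; open, the fingers measure 114 mm over their backs; the gripper's body (76 mm by 85 mm) begins 54 mm behind the grasp point. The pads swing forward as they close: fully open they stand 13 mm farther back than shut.
Start: joints at [-0.066, 0.628, 0.038, 1.517, -0.027, 0.996, -0.02], TCP at [0.65, 0, 0.231] pointing down, gripper open.
Joint ranges: [-3.06, 3.06], [-0.37, 2.12], [-1.25, 1.32], [0.18, 2.47], [-1.1, 4.24], [0.23, 1.98], [-2.94, 2.94]. Speed limits (rad/s): [2.57, 2.57, 3.14, 3.14, 3.14, 3.14, 3.14].

### API

Orientations are given as a rotation vector (axis times angle).
In Python, from station import status, capture, get_calibration, sign_off, robot gives the robot as it stands.
- The arm moves only by the tool drive_tool, never from a script. Its argument "targets" is a list of rows, each a list of 3 entries, a list of its own where there are three numbers: the closure, from 0 (fully open) to 1 (shut), then the shift along the tool's x, y, z in m, then the turn about the tool's z in rad. A call has 1 to 12 rows; each row is the pose to reach, as a shift and turn from the pose measured when the call began, along the tool's axes at that moment; what a row does not reach only later rows make up. A row lasts 1/8 s, in which the tool goes at most 62.5 mm and 10.7 degrees, less where a joint would pass 70% of its speed; a pose out of reach is approached as far as the arm can. A call with a gripper value outside its range is refused whole. The fingers move at their own pace and stop on an object; the grip force is fixed at half the most. Time passes only in rows, so rows that repeat a pose let the fingers close. It gives the time, the measured TCP pose, the force and the opening at its end, in the units of the state.
- status.read_state(): the state, without advancing time (a new reading comes with each control period).
- capture(name): name is "scene" or "side" or "wrist"; returns (picture, depth): 400x640x3 uint8, red, green, blue; 400x640 float32, m along the optical axis (not along the pixel's ray), 0 where there is no reading.
- get_calibration(name): a dict with "camera_matrix" (3x3 intrinsics, pixels), "dist" ([k1, k2, p1, p2, k3] as OpenCV has them; the pictures are not rectified), "extrinsics" (4x4, takes a point from world to camera coordinates); the wrist camera has in their place "hand_eye" (4x4, takes a point from camera to tool coordinates, whose origin is the TCP and whose axes are the tool frame's). Camera axes: x right, y up, looking along -z (the intrinsics and any distortion apply to the point x, -y, -z); pixel columns grow to the right and rows downward; lengths in m; the calibration is good to about 2 mm. A picture is of the moment at which its call begins: read the wrist's pose just before it. get_calibration takes no time and is no camera call.
- sign_off(): hands the job in, once; it reports no verdict.
The state is a dict: "time": time; "joint_pos": joint angles; "dq": joint speeds; "joint_torque": joint torques, N m; "eef_pos": TCP position; "ee_rot": TCP orientation; "wrist_force": force on the tool from outside, world axes, zero at the start; "torque": the same for the moment, N m; "gripper_width": finger opening in m.
Only numpy, scipy, OpenCV 4.12 (cv2) and the standard library are available. Lean on these libraries where they do the work, as an engineer would, in place of code of your own. Each camera call takes 0.05 s, during which the arm holds its last target. There are 200 camera calls.

## Working session

There is one attempt and no reset: what is moved stays moved. The work goes in short steps, Python scripts to look and compute and a tool call to move; the robot and the scene stay as the last step left them, time stands still between calls to the robot, and variables do not carry over. Pictures are saved under pics/ and viewed, about 8 in all and at most 12, crops included, and the job is handed in when it is done.

Besides the shell and the picture viewer there is one more tool, called after "Request:" as name(argument=value, ...) on one line, values as JSON. drive_tool: Moves the arm, as the interface text tells. Its arguments: {"type":"object","properties":{"targets":{"type":"array"}},"required":["targets"]}

```bash
mkdir -p pics; cat > h.py <<'E'
import numpy as np, cv2
from station import status, capture, get_calibration, sign_off, robot
def rays(cal,uv):
    K=np.array(cal["camera_matrix"],float);d=np.array(cal["dist"],float)
    return cv2.undistortPoints(np.array(uv,float).reshape(-1,1,2),K,d).reshape(-1,2)
def world(name,uv,depth,cal,T=None):
    n=rays(cal,uv); uv=np.array(uv,int).reshape(-1,2); z=depth[uv[:,1],uv[:,0]]
    p=np.c_[n[:,0]*z,-n[:,1]*z,-z]
    M=T if T is not None else np.linalg.inv(np.array(cal["extrinsics"]))
    return p@M[:3,:3].T+M[:3,3]
E
python3 - <<'E'
from h import *
s=status.read_state(); print(s); print([ (a,getattr(robot,a)) for a in dir(robot) if a[0]!='_'])
for n in("scene","side"):
    im,d=capture(n); np.save(f"{n}_d.npy",d); cv2.imwrite(f"pics/{n}.png",im[...,::-1]); print(n,get_calibration(n))
E
```

```text
{'time': 0.0, 'joint_pos': array([-0.06579061,  0.62932609,  0.03845068,  1.51839494, -0.02699892,
        0.99627618, -0.01996899]), 'dq': array([-6.17095857e-04, -2.74713302e-05,  5.49965618e-04,  1.88269114e-03,
       -1.31816770e-03,  7.37990469e-04, -7.33237572e-04]), 'joint_torque': array([-1.11932164e-03, -5.63405585e+01,  1.22606792e+00, -1.93450052e+01,
        1.09587883e-02,  1.05136272e-02, -8.84369996e-06]), 'eef_pos': array([6.49369590e-01, 1.69600303e-05, 2.30393608e-01]), 'ee_rot': array([ 3.14156094e+00,  2.28346941e-05, -2.96258915e-03]), 'wrist_force': array([-0.41183321, -0.49165464, -0.03935315]), 'torque': array([-0.05917619,  0.01401262, -0.02994358]), 'gripper_width': 0.08537796514883982}
[('PlanningError', <class 'station.PlanningError'>), ('tcp_to_grasp', 0.0187)]
scene {'camera_matrix': array([[403.11337502,   0.        , 325.26971109],
       [  0.        , 403.11337502, 204.80682217],
       [  0.        ,   0.        ,   1.        ]]), 'dist': array([-0.0496045,  0.       ,  0.       ,  0.       ,  0.       ]), 'extrinsics': array([[ 0.28778698,  0.95743526, -0.02227938, -0.22226932],
       [-0.54781353,  0.1836551 ,  0.81619308,  0.23686342],
       [ 0.78554376, -0.22268479,  0.57734954, -1.5997532 ],
       [ 0.        ,  0.        ,  0.        ,  1.        ]])}
side {'camera_matrix': array([[370.68601299,   0.        , 312.35039461],
       [  0.        , 370.68601299, 202.11660415],
       [  0.        ,   0.        ,   1.        ]]), 'dist': array([0.01066548, 0.        , 0.        , 0.        , 0.        ]), 'extrinsics': array([[-0.90853687, -0.41740809, -0.01820015,  0.56275316],
       [ 0.23707887, -0.5509194 ,  0.80017587, -0.19152076],
       [-0.3440267 ,  0.72267441,  0.59948923, -0.69238587],
       [ 0.        ,  0.        ,  0.        ,  1.        ]])}
```

View pics/scene.png

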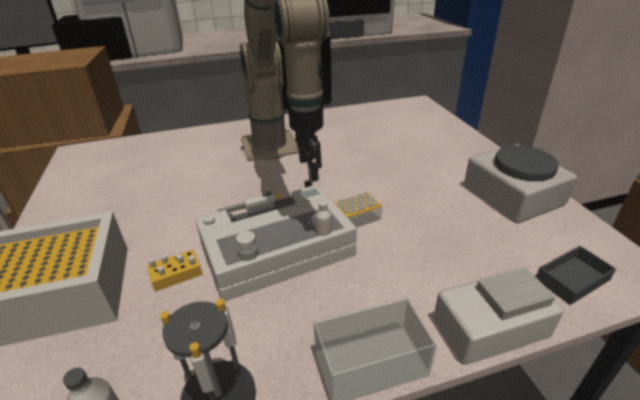

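View pics/side.png

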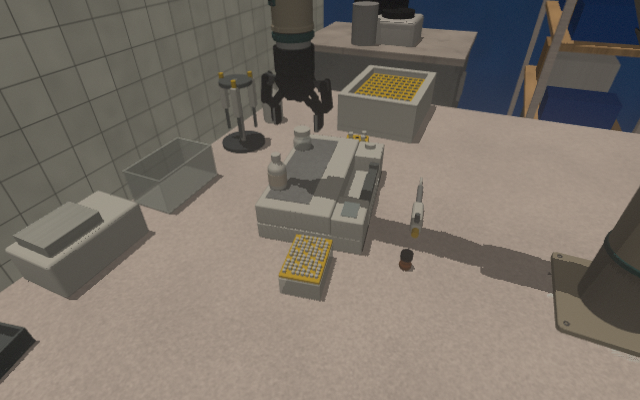

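The scene view shows the station at about (275,235). In the side view its rail runs from about (352,215) to (375,165), with the vial at (406,260) and the pipette at (417,210). I need a closer look.

```bash
python3 - <<'E'
from h import *
im=cv2.imread("pics/side.png")[120:280,250:450]
cv2.imwrite("pics/side_c.png",cv2.resize(im,None,fx=4,fy=3.75,interpolation=cv2.INTER_CUBIC))
s=status.read_state();im,d=capture("wrist");np.save("w_d.npy",d);cv2.imwrite("pics/w.png",im[...,::-1]);print(get_calibration("wrist"))
E
```

```text
{'camera_matrix': array([[301.65287117,   0.        , 319.92915461],
       [  0.        , 301.65287117, 194.93020991],
       [  0.        ,   0.        ,   1.        ]]), 'dist': array([-0.01441231,  0.        ,  0.        ,  0.        ,  0.        ]), 'hand_eye': array([[ 9.99999895e-01, -7.95977933e-05, -4.50557322e-04,
         1.36232849e-04],
       [-2.11839394e-04, -9.53389896e-01, -3.01741051e-01,
        -7.73827775e-02],
       [-4.05538876e-04,  3.01741115e-01, -9.53389813e-01,
        -1.41203555e-01],
       [ 0.00000000e+00,  0.00000000e+00,  0.00000000e+00,
         1.00000000e+00]])}
```

View pics/side_c.png

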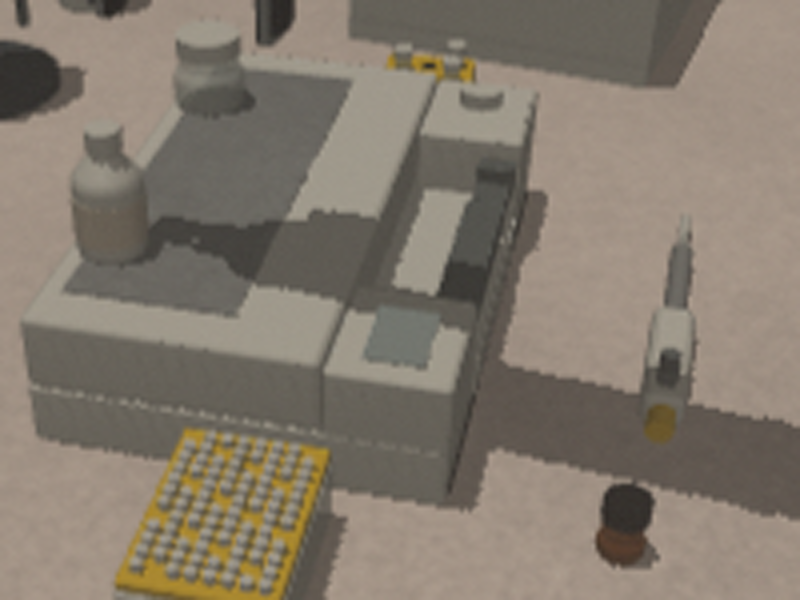

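View pics/w.png

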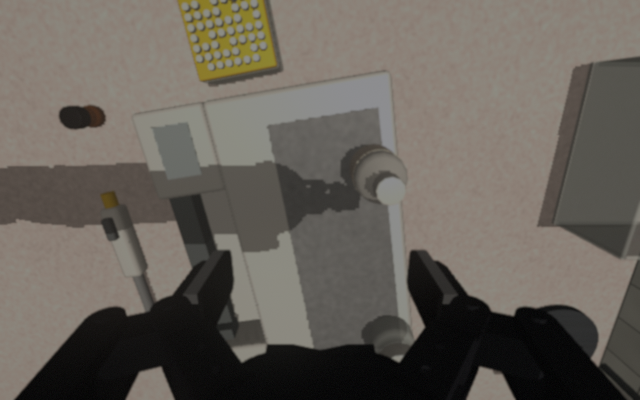

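The wrist view shows the case's front-left block corner near (135,113), the rear-left corner near (388,70), and the dark rail running from (185,197) to (235,335). Next I'll fit the case pose from depth.

```bash
cat >> h.py <<'E'
from scipy.spatial.transform import Rotation as R
def T_wrist(s):
    A=np.eye(4);A[:3,:3]=R.from_rotvec(s["ee_rot"]).as_matrix();A[:3,3]=s["eef_pos"]
    return A@np.array(get_calibration("wrist")["hand_eye"])
def cloud(name,d,T=None):
    v,u=np.nonzero(d>0); return world(name,np.c_[u,v],d,get_calibration(name),T),u,v
E
python3 - <<'E'
from h import *
s=status.read_state();Tw=T_wrist(s);Tt=Tw@np.linalg.inv(np.array(get_calibration("wrist")["hand_eye"]))
C={}
for n,f in(("wrist","w_d"),("side","side_d"),("scene","scene_d")):
    C[n]=cloud(n,np.load(f+".npy"),Tw if n=="wrist" else None)
d=np.load("w_d.npy")
print(world("wrist",[(140,118),(385,76),(200,108),(175,150),(80,117),(110,200),(140,270),(230,50)],d,get_calibration("wrist"),Tw).round(4))
P=[]
for n in C:
    p=C[n][0]; m=(p[:,2]>.086)&(p[:,2]<.098)&(abs(p[:,0]-.67)<.25)&(abs(p[:,1])<.25)
    q=p[m][:,:2].astype(np.float32); print(n,len(q),cv2.minAreaRect(q))
for n in C:
    p=C[n][0]; m=(abs(p[:,2])<.01);print(n,'table z',np.median(p[m,2]))
np.savez("c.npz",**{n:C[n][0] for n in C})
E
```

```text
[[ 0.484   0.0617  0.0877]
 [ 0.7057  0.097   0.0932]
 [ 0.5408  0.0703  0.0883]
 [ 0.5137  0.0325  0.0905]
 [ 0.3923  0.0605  0.0417]
 [ 0.3866 -0.0418  0.0164]
 [ 0.408  -0.1401  0.0187]
 [ 0.5624  0.1235  0.0521]]
wrist 47021 ((0.6167094111442566, -0.06158798933029175), (0.23978179693222046, 0.29637274146080017), 9.52116870880127)
side 5983 ((0.6185923218727112, -0.0870005190372467), (0.23856395483016968, 0.35395514965057373), 9.076873779296875)
scene 5435 ((0.6232664585113525, -0.08974076807498932), (0.24452435970306396, 0.3566758930683136), 8.078845024108887)
wrist table z -0.001354296738770966
side table z -0.0007167011911513033
scene table z 0.00024167589995927052
```

```bash
python3 - <<'E'
from h import *
c=np.load("c.npz");th=np.radians(9.2);Rm=np.array([[np.cos(th),-np.sin(th)],[np.sin(th),np.cos(th)]])
for n in c:
    p=c[n].copy(); p[:,:2]=(p[:,:2]-[.6185,-.087])@Rm
    m=(abs(p[:,0])<.13)&(abs(p[:,1])<.19)&(p[:,2]>.03)&(p[:,2]<.1)
    t=p[m&(p[:,2]>.086)]
    print(n,'x',np.percentile(t[:,0],[.3,99.7]).round(4),'y',np.percentile(t[:,1],[.3,99.7]).round(4))
    for x0 in(-.115,-.108,-.101):
        print(x0,end=' ')
        for y in np.arange(.14,-.14,-.01):
            k=m&(abs(p[:,0]-x0-.0035)<.0035)&(abs(p[:,1]-y)<.005)
            print(f"{int(y*1000)}:{np.median(p[k,2])*1000:.0f}" if k.sum()>1 else f"{int(y*1000)}:-",end=' ')
        print()
    # blocks' inner ends
    k=m&(abs(p[:,0]+.105)<.01)&(p[:,2]>.084);b=p[k,1];print('block inner',b[b>0].min() if (b>0).any() else 0,b[b<0].max() if (b<0).any() else 0)
E
```

```text
wrist x [-0.1153  0.1197] y [-0.1122  0.1724]
-0.115 140:89 130:89 120:89 109:89 99:88 89:88 79:73 69:73 59:73 49:73 39:73 29:73 19:73 9:73 0:74 -10:- -20:- -30:- -40:- -50:- -60:- -70:- -80:64 -90:65 -100:- -110:- -120:- -130:- -140:- 
-0.108 140:89 130:89 120:89 109:89 99:88 89:88 79:73 69:73 59:73 49:73 39:73 29:73 19:74 9:74 0:- -10:- -20:- -30:- -40:- -50:- -60:- -70:64 -80:64 -90:70 -100:74 -110:- -120:- -130:- -140:- 
-0.101 140:90 130:90 120:90 109:90 99:88 89:88 79:73 69:73 59:73 49:74 39:73 29:74 19:73 9:73 0:- -10:- -20:- -30:- -40:- -50:- -60:64 -70:64 -80:64 -90:70 -100:74 -110:- -120:- -130:- -140:- 
block inner 0.08895936637773316 0
side x [-0.1174  0.118 ] y [-0.1804  0.1755]
-0.115 140:89 130:89 120:89 109:89 99:89 89:- 79:- 69:73 59:73 49:73 39:74 29:73 19:74 9:73 0:73 -10:74 -20:73 -30:73 -40:74 -50:- -60:64 -70:64 -80:65 -90:70 -100:80 -110:88 -120:88 -130:88 -140:88 
-0.108 140:88 130:89 120:89 109:88 99:89 89:88 79:- 69:74 59:73 49:74 39:73 29:73 19:73 9:73 0:73 -10:73 -20:74 -30:73 -40:74 -50:- -60:64 -70:65 -80:65 -90:71 -100:81 -110:88 -120:88 -130:88 -140:88
[... 260 characters left out ...]
e x [-0.1144  0.1234] y [-0.1864  0.1719]
-0.115 140:91 130:92 120:91 109:91 99:91 89:87 79:75 69:75 59:75 49:75 39:77 29:76 19:76 9:77 0:77 -10:75 -20:76 -30:75 -40:75 -50:67 -60:67 -70:67 -80:66 -90:75 -100:89 -110:91 -120:91 -130:91 -140:90 
-0.108 140:91 130:92 120:92 109:92 99:90 89:84 79:75 69:75 59:76 49:76 39:76 29:76 19:76 9:75 0:76 -10:76 -20:76 -30:77 -40:76 -50:- -60:66 -70:67 -80:65 -90:75 -100:89 -110:91 -120:91 -130:91 -140:89 
-0.101 140:92 130:91 120:92 109:92 99:90 89:79 79:72 69:75 59:74 49:75 39:77 29:74 19:75 9:75 0:76 -10:75 -20:75 -30:76 -40:75 -50:65 -60:66 -70:67 -80:67 -90:77 -100:76 -110:90 -120:91 -130:90 -140:90 
block inner 0.08916633089526464 -0.101666366426278
```

The notch shows at about y = -45 to -87 mm in the case frame, so its centre is about 158 mm from the left end. Case pose is about (0.620, -0.089) with yaw 9.2°. Now I'll close the gripper and move above the left end of the rail.

Request:
drive_tool(targets=[[1,[-0.03,0.008,0],-0.04],[1,[-0.07,0.018,0],-0.08],[1,[-0.11,0.027,0],-0.12],[1,[-0.145,0.035,0],-0.16],[1,[-0.145,0.035,0.03],-0.16],[1,[-0.145,0.035,0.06],-0.16],[1,[-0.145,0.035,0.09],-0.16],[1,[-0.145,0.035,0.12],-0.16],[1,[-0.145,0.035,0.13],-0.16],[1,[-0.145,0.035,0.13],-0.16],[1,[-0.145,0.035,0.13],-0.16]])

```text
time: 1.52
eef_pos: [0.5052, -0.035, 0.1018]
ee_rot: [3.131, 0.251, 0.001]
wrist_force: [-0.2, -0.7, 0.3]
gripper_width: 0.0001
```

```bash
python3 - <<'E'
from h import *
s=status.read_state();print(s["time"],s["eef_pos"],s["ee_rot"],s["wrist_force"],s["gripper_width"])
im,d=capture("wrist");np.save("w2_d.npy",d);a=im[...,::-1][:,:520]
im,d=capture("side");b=cv2.resize(im[...,::-1][120:280,250:450],(500,400),interpolation=cv2.INTER_CUBIC)
cv2.imwrite("pics/m1.png",cv2.resize(np.hstack([a[:, :],b]),(800,314)))
Tt=T_wrist(s)@np.linalg.inv(np.array(get_calibration("wrist")["hand_eye"]))
th=np.radians(9.2);Rm=np.array([[np.cos(th),-np.sin(th)],[np.sin(th),np.cos(th)]])
print("case",(s["eef_pos"][:2]-[.6199,-.0893])@Rm,"tool axes",Tt[:3,:3].round(3))
E
```

```text
1.525 [ 0.50517218 -0.03499604  0.10177099] [3.13145165e+00 2.50947331e-01 6.78559311e-04] [-0.17987377 -0.67037902  0.2689095 ] 9.86026113526775e-05
case [-0.10456981  0.07194823] tool axes [[ 0.987  0.159  0.   ]
 [ 0.159 -0.987 -0.   ]
 [ 0.     0.    -1.   ]]
```

View pics/m1.png

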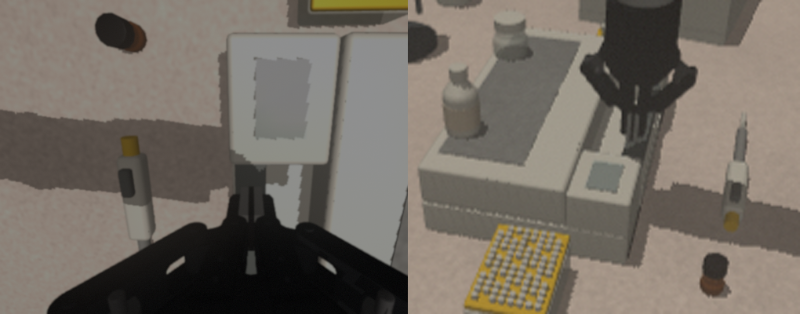

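The fingers are aligned over the rail just inside the left block, and the wrist image is square to the case. I'll descend gently.

Request:
drive_tool(targets=[[1,[0,0,0.008],0],[1,[0,0,0.016],0],[1,[0,0,0.022],0],[1,[0,0,0.024],0],[1,[0,0,0.025],0],[1,[0,0,0.026],0],[1,[0,0,0.027],0],[1,[0,0,0.028],0],[1,[0,0,0.028],0]])

```text
time: 2.75
eef_pos: [0.5053, -0.035, 0.0739]
ee_rot: [3.131, 0.251, 0.001]
wrist_force: [0.7, 0.6, 2.0]
gripper_width: -0.0
```

Request:
drive_tool(targets=[[1,[0,0,0.0005],0],[1,[0,0,0.001],0],[1,[0,0,0.001],0],[1,[0,0,0.001],0]])

```text
time: 3.25
eef_pos: [0.5053, -0.035, 0.0729]
ee_rot: [3.131, 0.251, 0.001]
wrist_force: [-1.1, 0.1, 1.8]
gripper_width: 0.0
```

Contact is about 1.8 N with the rail pressed roughly 2 mm. Now I'll sweep right.

Request:
drive_tool(targets=[[1,[0,0.004,0],0],[1,[0,0.008,0],0],[1,[0,0.013,0],0],[1,[0,0.018,0],0],[1,[0,0.022,0],0],[1,[0,0.025,0],0],[1,[0,0.028,0],0],[1,[0,0.03,0],0],[1,[0,0.032,0],0],[1,[0,0.034,0],0]])

```text
time: 4.5
eef_pos: [0.5107, -0.0686, 0.073]
ee_rot: [3.131, 0.251, 0.002]
wrist_force: [0.9, 2.2, 1.4]
gripper_width: -0.0
```

```bash
python3 - <<'E'
from h import *
s=status.read_state();print(s["wrist_force"])
th=np.radians(9.2);Rm=np.array([[np.cos(th),-np.sin(th)],[np.sin(th),np.cos(th)]])
print("case",(s["eef_pos"][:2]-[.6199,-.0893])@Rm)
im,d=capture("side");c,u,v=cloud("side",d)
p=c.copy();p[:,:2]=(p[:,:2]-[.6199,-.0893])@Rm
for y in np.arange(.09,-.1,-.006):
    k=(abs(p[:,0]+.106)<.009)&(abs(p[:,1]-y)<.003)&(p[:,2]<.1)&(p[:,2]>.05)
    print(f"{y*1000:.0f}:{np.median(p[k,2])*1000:.1f}" if k.sum() else '-',end=' ')
cv2.imwrite("pics/m2.png",cv2.resize(im[...,::-1][120:280,250:450],(700,560),interpolation=cv2.INTER_CUBIC))
E
```

```text
[0.8635498  2.19929896 1.4106347 ]
case [-0.10445843  0.03786951]
- - - 72:71.4 66:70.6 60:71.4 54:77.8 48:85.9 42:72.0 - - - - - - - - -12:70.5 - - - - -42:71.7 - - - -66:65.6 -72:64.6 -78:64.2 -84:65.1 - -
```

View pics/m2.png

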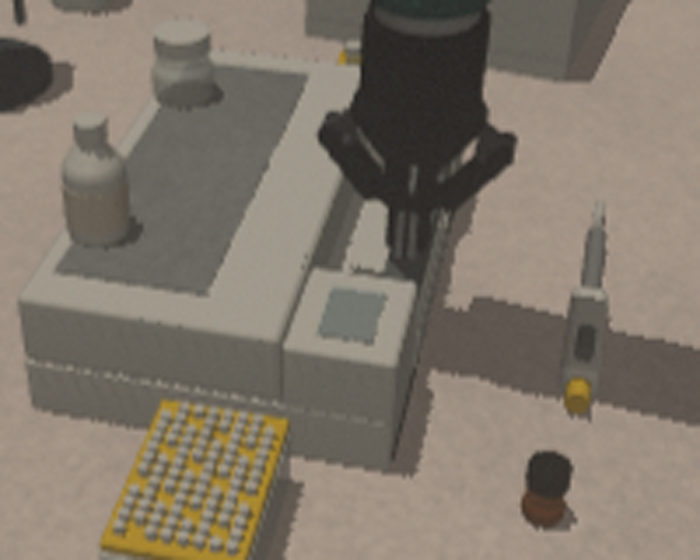

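The rail reads about 71 mm under the finger against 73.3 mm at rest, so it's pressed about 2 mm. At y ≈ 38 mm, both rail steps should be met. I'll keep sweeping to the notch centre.

Request:
drive_tool(targets=[[1,[0,0.008,0],0],[1,[0,0.018,0],0],[1,[0,0.028,0],0],[1,[0,0.038,0],0],[1,[0,0.048,0],0],[1,[0,0.058,0],0],[1,[0,0.068,0],0],[1,[0,0.078,0],0],[1,[0,0.087,0],0],[1,[0,0.094,0],0],[1,[0,0.099,0],0],[1,[0,0.102,0],0]])

```text
time: 6.05
eef_pos: [0.5269, -0.1701, 0.0729]
ee_rot: [3.131, 0.25, 0.001]
wrist_force: [-0.9, -0.5, 0.7]
gripper_width: 0.0004
```

```bash
python3 - <<'E'
from h import *
s=status.read_state();print(s["wrist_force"])
th=np.radians(9.2);Rm=np.array([[np.cos(th),-np.sin(th)],[np.sin(th),np.cos(th)]])
print("case",(s["eef_pos"][:2]-[.6199,-.0893])@Rm)
im,d=capture("side");c,u,v=cloud("side",d)
p=c.copy();p[:,:2]=(p[:,:2]-[.6199,-.0893])@Rm
for y in np.arange(.09,-.1,-.004):
    k=(abs(p[:,0]+.106)<.009)&(abs(p[:,1]-y)<.002)&(p[:,2]<.1)&(p[:,2]>.05)
    print(f"{y*1000:.0f}:{np.median(p[k,2])*1000:.1f}" if k.sum() else '-',end=' ')
cv2.imwrite("pics/m3.png",cv2.resize(im[...,::-1][120:220,310:450],(798,570),interpolation=cv2.INTER_CUBIC))
E
```

```text
[-0.94309144 -0.46129229  0.70351781]
case [-0.10468421 -0.06487824]
- - - 78:75.9 74:74.6 70:73.4 66:73.4 62:73.1 58:73.5 54:73.5 50:72.7 46:73.9 42:73.6 38:73.3 34:73.3 30:74.1 26:73.1 22:73.4 18:74.5 14:73.7 10:73.2 6:73.0 2:73.2 -2:73.7 -6:74.1 -10:73.4 -14:74.0 -18:73.7 -22:73.6 -26:73.6 -30:73.3 -34:73.6 -38:72.9 -42:73.0 - -50:89.7 -54:85.6 -58:82.2 -62:64.2 -66:64.4 -70:64.7 -74:64.6 - - - - - -
```

View pics/m3.png

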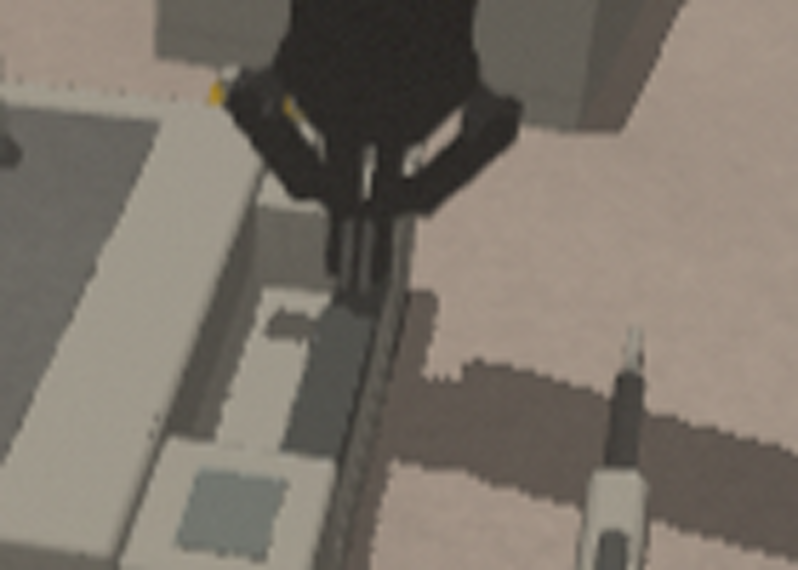

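The rail is back up at 73.5 mm and the fingertip is over the notch. Now I'll push the key down.

Request:
drive_tool(targets=[[1,[0,0,0.003],0],[1,[0,0,0.006],0],[1,[0,0,0.007],0],[1,[0,0,0.008],0],[1,[0,0,0.009],0],[1,[0,0,0.01],0],[1,[0,0,0.011],0],[1,[0,0,0.012],0],[1,[0,0,0.0125],0],[1,[0,0,0.0125],0]])

```text
time: 7.35
eef_pos: [0.5273, -0.1706, 0.0603]
ee_rot: [3.131, 0.25, 0.002]
wrist_force: [0.7, -0.6, -0.0]
gripper_width: 0.0001
```

Request:
drive_tool(targets=[[1,[0,0,0.0005],0],[1,[0,0,0.001],0],[1,[0,0,0.001],0]])

```text
time: 7.72
eef_pos: [0.5274, -0.1708, 0.06]
ee_rot: [3.13, 0.249, 0.003]
wrist_force: [-3.0, 2.3, 9.4]
gripper_width: 0.0001
```

```bash
python3 - <<'E'
from h import *
s=status.read_state();print(s["wrist_force"],s["eef_pos"])
im,d=capture("side");c,u,v=cloud("side",d)
th=np.radians(9.2);Rm=np.array([[np.cos(th),-np.sin(th)],[np.sin(th),np.cos(th)]])
p=c.copy();p[:,:2]=(p[:,:2]-[.6199,-.0893])@Rm
for y in np.arange(.06,-.1,-.006):
    k=(abs(p[:,0]+.106)<.009)&(abs(p[:,1]-y)<.003)&(p[:,2]<.1)&(p[:,2]>.05)
    print(f"{y*1000:.0f}:{np.median(p[k,2])*1000:.1f}" if k.sum() else '-',end=' ')
k=(abs(p[:,1])<.08)&(p[:,2]>.012)&(p[:,2]<.038)&(p[:,0]<-.1)&(p[:,0]>-.17);print("front x",np.percentile(p[k,0],[2,50]) if k.sum() else None,k.sum())
cv2.imwrite("pics/m4.png",cv2.resize(im[...,::-1][120:260,310:450],(600,600),interpolation=cv2.INTER_CUBIC))
E
```

```text
[-2.96017604  2.34243913  9.38150188] [ 0.52740434 -0.17081745  0.06004556]
60:74.3 54:73.9 48:73.6 42:73.4 36:73.5 30:73.4 24:73.6 18:74.3 12:73.5 6:73.2 0:73.9 -6:73.4 -12:73.2 -18:73.2 -24:73.1 -30:73.3 -36:74.0 -42:72.8 -48:83.6 -54:82.0 -60:81.7 -66:77.4 -72:96.2 - - - -96:85.3 front x [-0.14633959 -0.13281599] 460
```

View pics/m4.png

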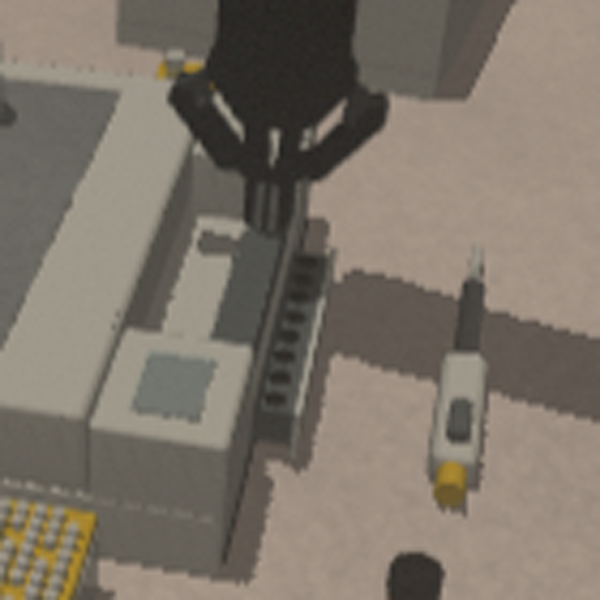

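The drawer is out about 24 mm with its front at x ≈ -146 mm, and the key is on its stop at 9.4 N. I'll hold briefly, then lift clear.

Request:
drive_tool(targets=[[1,[0,0,0.0002],0],[1,[0,0,0.0002],0],[1,[0,0,-0.01],0],[1,[0,0,-0.03],0],[1,[0,0,-0.06],0],[1,[0,0,-0.1],0],[1,[0,0,-0.14],0],[1,[0,0,-0.16],0],[1,[0,0,-0.16],0],[1,[0,0,-0.16],0]])

```text
time: 9.02
eef_pos: [0.5265, -0.1707, 0.2193]
ee_rot: [3.13, 0.249, 0.001]
wrist_force: [0.3, 0.2, -0.8]
gripper_width: 0.0001
```

```bash
python3 - <<'E'
from h import *
s=status.read_state();print(s["wrist_force"],s["eef_pos"],s["time"])
im,d=capture("side");c,u,v=cloud("side",d)
th=np.radians(9.2);Rm=np.array([[np.cos(th),-np.sin(th)],[np.sin(th),np.cos(th)]])
p=c.copy();p[:,:2]=(p[:,:2]-[.6199,-.0893])@Rm
for y in np.arange(.06,-.1,-.006):
    k=(abs(p[:,0]+.106)<.009)&(abs(p[:,1]-y)<.003)&(p[:,2]<.1)&(p[:,2]>.05)
    print(f"{y*1000:.0f}:{np.median(p[k,2])*1000:.1f}" if k.sum() else '-',end=' ')
k=(abs(p[:,1])<.08)&(p[:,2]>.012)&(p[:,2]<.038)&(p[:,0]<-.1)&(p[:,0]>-.17);print("front x",np.percentile(p[k,0],[2,50]))
cv2.imwrite("pics/m5.png",cv2.resize(im[...,::-1][110:290,240:460],(660,540),interpolation=cv2.INTER_CUBIC))
E
```

```text
[ 0.34730091  0.18232789 -0.78894357] [ 0.52652554 -0.17065435  0.21925084] 9.025
60:73.7 54:73.6 48:73.3 42:73.0 36:73.4 30:73.7 24:73.5 18:73.4 12:73.7 6:73.6 0:73.3 -6:73.2 -12:73.7 -18:73.4 -24:73.7 -30:73.0 -36:73.2 -42:72.6 - - - -66:57.8 -72:58.4 -78:58.5 -84:65.7 -90:72.8 -96:80.8 front x [-0.14628963 -0.13221086]
```

View pics/m5.png

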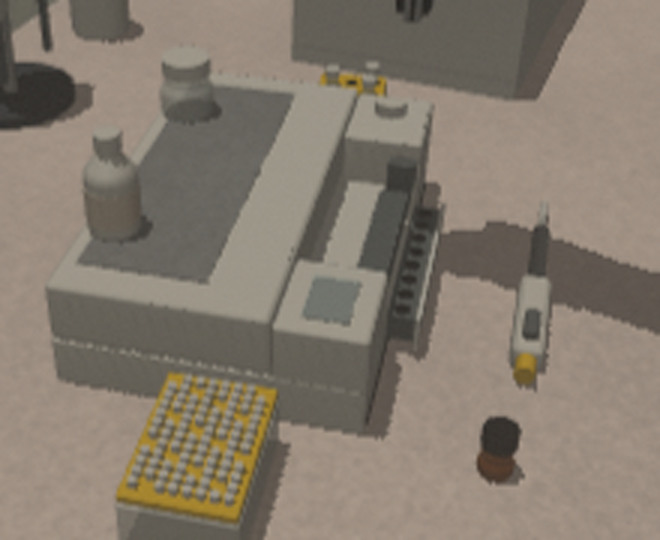

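The key went from 64.5 to 58.4 mm, the full 6 mm. The drawer is out, the rail is at rest height, and every bystander stands where it was. Handing in.

```bash
python3 -c "
from station import sign_off; print(sign_off())"
```

```text
the job is handed in; nothing more can be done
None
```

The sample drawer is open and the job is handed in, at about 9 s of the 42 s allowed; sign-off gives no verdict.

- **What I did:** With the gripper shut, I pressed the rail about 2 mm at its left end (roughly 2 N). I swept right until the fingertip was over the notch, about 160 mm along. I then pushed the release key to its stop (9.4 N at the wrist) and lifted clear.
- **Last checks:**
  - The key top dropped about 6 mm, from 64.5 to 58.4 mm.
  - The drawer front stands about 24–26 mm out.
  - The rail is back at its resting height of 73.5 mm.
  - The arm is clear, and in the side view nothing else has visibly moved.
- **Disagreements:**
  - Depth readings from the side camera sit about 1.5 mm low throughout, within the calibration error.
  - One wrist-force reading during the key push was near 0 N. I pressed about 1 mm more and confirmed the stop by force and by picture.

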